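Guard the bench polisher and hold its dead-man button

ROBOT

A 6-joint arm with a two-finger parallel gripper is mounted at the origin on the work surface. World frame = base frame: x ahead of the robot, y to its left, z up, the work surface at z = 0. Lengths are in m, angles in degrees, forces in N, time in s.
With the tool pointing down it reaches from about 0.3 to 0.75 m from the base axis. Payload 8.5 kg.
Tool frame: the origin (TCP) lies midway between the tips of the shut fingers; the grasp point (between the pads) lies 19 mm behind it (env.grip_depth is the distance from the TCP to the grasp point, in m); x points along the fingers, y is the direction in which the jaws open and shut, and the axes are right-handed (so a half turn about x gives the same grasp; the last joint's range is limited). The gripper opens to 85 mm and grips with 20 to 120 N. Pads are 22 mm wide; open, the fingers measure 114 mm over their backs; the gripper's body (76 mm by 85 mm) begins 54 mm behind the grasp point. The pads swing forward as they close: fully open they stand 13 mm farther back than shut.
Start: joints at [63.237, 21.807, 74.336, -0, 83.858, -12.336], TCP at [0.137, 0.533, 0.231] pointing down, gripper open.
Joint ranges: [-178.18, 178.18], [-50.72, 133.34], [12.68, 142.11], [-81.47, 261.47], [9.98, 163.14], [-165.26, 165.26]. Speed limits (degrees/s): [136.94, 136.94, 180, 180, 180, 180].

INTERFACE

Orientations are given as a 3x3 rotation matrix whose columns are the frame's x, y, z axes.
In Python, from rig import env gives the robot as it stands.
- The arm moves only by the tool play_rows, never from a script. Its arguments are lists of equal length, an entry for each row: "travel": the shift along the world's x, y, z in cm, a list of three; "rotation": the turn, a rotation vector about the world's x, y, z in rad, a list of three; "claw": the finger opening in cm, from 0 to 8.54. A call has 1 to 12 rows; each row shifts and turns the pose as measured when the row begins; what a row does not reach is not made up. A row lasts 1/12 s, in which the tool goes at most 41.7 mm and 7.16 degrees, less where a joint would pass 70% of its speed; a pose out of reach is approached as far as the arm can. A call is refused whole if a number of a shift passes 4.17 or a number of a turn 0.125, either way. A call with a gripper value outside its range is refused whole. The fingers move at their own pace and stop on an object; "squeeze" is the grip in N (left out, the last holds). Time passes only in rows, so rows that do not move let the fingers close. It gives the time, the measured TCP pose, the force and the opening at its end, in the units of the state.
- env.observe(): the state, without advancing time (a new reading comes with each control period).
- env.get_image(name): name is "side" or "top" or "wrist"; returns the picture (400x640x3 uint8, red, green, blue); there is no depth.
- env.camera_info(name): a dict with "vertical_fov" (degrees; the focal length in pixels is half the picture's height over the tangent of half this angle, whatever the lens; pixels are square), "cx", "cy" (the principal point, pixels), "D" ([k1, k2, p1, p2, k3] as OpenCV has them; the pictures are not rectified), "eye" and "rotation" of the camera in the world. Camera axes: x right, y down, z forward; pixel columns grow to the right and rows downward; lengths in m; the calibration is good to about 2 mm. A picture is of the moment at which its call begins: read the wrist's pose just before it. camera_info takes no time and is no camera call; for the wrist camera it gives the pose at the moment of the call.
- env.close_job(): hands the job in, once; it reports no verdict.
The state is a dict: "time_s": time; "q": joint angles; "qvel": joint speeds; "joint_efforts": joint torques, N m; "position": TCP position; "tool_rot": TCP orientation; "ft_force": force on the tool from outside, world axes, zero at the start; "wrist_torque": the same for the moment, N m; "grip_width": finger opening in m.
Only numpy, scipy, OpenCV 4.12 (cv2) and the standard library are available. Lean on these libraries where they do the work, as an engineer would, in place of code of your own. Each camera call takes 0.05 s, during which the arm holds its last target.

TASK

Get the bench polisher ready to run: slide its clear guard all the way over the felt wheel, then turn the clamp knob clockwise to its stop so that the guard is locked shut. Only then press the orange dead-man button on the grey switch box to its middle position, about 11 mm down (the rim of the collar in the green band of the stem, neither in the white nor in the red), and finish while still holding it there; do not let go. Leave the bur block, plaster cast, paste jar and mixing bowl where they are.

Things in the scene. Friction and masses are not known exactly. Their poses are not given: they have to be found in the camera images.
- polisher: Bench polisher, fixed. Blue base 130 (x) by 410 (y) by 28 mm high, y from -155 to 255 mm. Origin: on the table, straight below the clamp knob's axis when the guard is shut. Guard slides along its y, +y towards the white motor housing (y 164 to 252 mm, top 100 mm above table). Grey felt wheel, 54 mm across, at y 105 to 125 mm. Dark fixed lug on the far side: x 50 to 62, y -21 to -11, top at 86 mm.
- guard (a joint): Slide of the guard carriage along the polisher's +y, m: 0 = fully open, 0.100 = fully shut over the wheel (end stop). Starts between 0 and 0.04. Stays where left, about 2 N friction. It carries the clamp knob and, on the +y side of it, the hood; drag it by the knob or push the hood's back. It cannot shut if the clamp is turned first: the clamp's tongue then meets the lug.
- guard_hood (a point): Centre of the top of the hood (clear plastic box with orange edges and orange back plate, 98 mm in the polisher's x by 80 mm in y), 105 mm above the table. The back plate is on its -y side, 40 mm from this point; the knob's axis is 115 mm from this point towards -y. Moves with the guard.
- clamp (a joint): Turn of the clamp knob, rad, growing clockwise seen from above: 0 = free, 1.40 = locked (end stop). Starts between 0 and 0.12. Stiffness about 0.06 N m of friction; it stays where it is left.
- clamp_grip (a point): Point in the knob's black bar grip, on its vertical axis, 116 mm above the table. Bar 46 mm long, 13 mm thick, 99 to 129 mm above the table; at joint 0 its length lies along the polisher's x (fingers close along y), turning clockwise with the joint. Moves with the guard. Below, a steel tongue (64 mm from axis, top at 84 mm) points to the hood when free, to the polisher's +x when locked.
- switch_box: Grey dead-man switch box, fixed to the table, 90 by 90 mm, 34 mm high, with a dark collar 52 mm across whose rim is 44 mm above the table; origin at the centre of its underside. It stands in front of the polisher, on its left or its right.
- deadman (a joint): Travel of the dead-man button, straight down, m: 0 = released, 0.020 = bottomed out. The middle position is from 0.008 to 0.014. Spring: 2.7 N at the start of travel, plus 0.45 N per mm (about 7.7 N at 11 mm, 11.7 N bottomed). It springs back when let go.
- deadman_top (a point): Centre of the top of the button's orange cap, a disc 42 mm across and 10 mm thick, 76 mm above the table when released (65 mm when pressed 11 mm). Press it straight down in the middle. From the collar up, the stem below the cap is white for 8 mm, green for 6 mm, red for 8 mm.
- bur_block: Bystander: dark wooden block with two rows of small burs, 85 by 50 mm, 49 mm high with the burs; on the opposite side from the switch box. Origin at the centre of its underside. Loose.
- plaster_cast: Bystander: plaster cast of a tooth arch, 62 by 60 mm, 30 mm high, in front of the polisher. Origin at the centre of its underside. Loose.
- paste_jar: Bystander: amber jar with white cap, 56 mm across, 55 mm high, to the left. Origin at the centre of its underside. Loose.
- mixing_bowl: Bystander: green bowl, 110 mm across, 60 mm high, to the right. Origin at the centre of its underside. Loose.
There are look-alikes about, which are no part of the job. There is more than one size of the switch_box; the job needs the largest.

How it is judged:
By the outcome, as a careful person would: the job done as asked, in the order asked, and still so for the second after the job is handed in, while the arm keeps its last pose, push and grip.
It also fails if it takes over 48 s, if anything falls off the work surface, if the arm or the gripper's body presses on something with over 40 N, if the wrist force passes 120 N, or if a joint passes its speed limit or range.

## Working session

There is one attempt and no reset: what is moved stays moved. The work goes in short steps, Python scripts to look and compute and a tool call to move; the robot and the scene stay as the last step left them, time stands still between calls to the robot, and variables do not carry over. Pictures are saved under pics/ and viewed, and the job is handed in when it is done.

Besides the shell and the picture viewer there is one more tool, called after "Request:" as name(argument=value, ...) on one line, values as JSON. play_rows: Moves the arm, as the interface text tells. Its arguments: {"type":"object","properties":{"travel":{"type":"array","items":{"type":"array","items":{"type":"number"}}},"rotation":{"type":"array","items":{"type":"array","items":{"type":"number"}}},"claw":{"type":"array","items":{"type":"number"}},"squeeze":{"type":"number"}},"required":["travel","rotation","claw"]}

```bash
mkdir -p pics; ls; python3 - <<'E'
from rig import env
import cv2
print(env.observe())
for n in("side","top","wrist"):
    print(n,env.camera_info(n))
    cv2.imwrite(f"pics/{n}0.png",env.get_image(n)[:,:,::-1])
E
```

```text
pics
{'time_s': 0.0, 'q': array([ 6.32368157e+01,  2.18412349e+01,  7.43856179e+01, -6.73855525e-04,
        8.38581395e+01, -1.23361236e+01]), 'qvel': array([ 0.07351106,  0.02086378,  0.0087494 ,  0.04460812, -0.03760723,
        0.0923897 ]), 'joint_efforts': array([-2.62879485e-04, -4.48466635e+01, -2.31276798e+01, -2.15738851e-04,
        4.80729126e-03, -1.85378326e-05]), 'position': array([0.13690168, 0.53238072, 0.2307044 ]), 'tool_rot': array([[-6.57537767e-04,  2.49145616e-01,  9.68465812e-01],
       [-1.32975250e-03,  9.68464948e-01, -2.49146296e-01],
       [-9.99998900e-01, -1.45164293e-03, -3.05500274e-04]]), 'ft_force': array([-0.47967852,  0.74878069, -0.16371814]), 'wrist_torque': array([-0.014598  , -0.01738931, -0.01599277]), 'grip_width': 0.08532318383316662}
side {'vertical_fov': 48.489823179292834, 'cx': 318.9393300567419, 'cy': 194.65438394267827, 'D': array([-0.11730718,  0.        ,  0.        ,  0.        ,  0.        ]), 'eye': array([ 0.02162201, -0.62955022,  0.94394686]), 'rotation': array([[ 0.77694544, -0.44977097,  0.44052453],
       [-0.62929925, -
[... 165 characters left out ...]
 'D': array([-0.009141,  0.      ,  0.      ,  0.      ,  0.      ]), 'eye': array([ 0.31030087, -0.02085435,  1.34786255]), 'rotation': array([[-0.00356633, -0.98607069,  0.16628851],
       [-0.99998498,  0.00420872,  0.00351087],
       [-0.00416183, -0.16627349, -0.98607089]])}
wrist {'vertical_fov': 68.54004252483199, 'cx': 317.8194712000149, 'cy': 193.51584300913538, 'D': array([-0.04418842,  0.        ,  0.        ,  0.        ,  0.        ]), 'eye': array([0.07027969, 0.54988899, 0.37402884]), 'rotation': array([[ 2.49643937e-01,  9.31343561e-01,  2.65098237e-01],
       [ 9.68337661e-01, -2.40186376e-01, -6.80637913e-02],
       [ 2.82211075e-04,  2.73696320e-01, -9.61816118e-01]])}
```

View pics/side0.png

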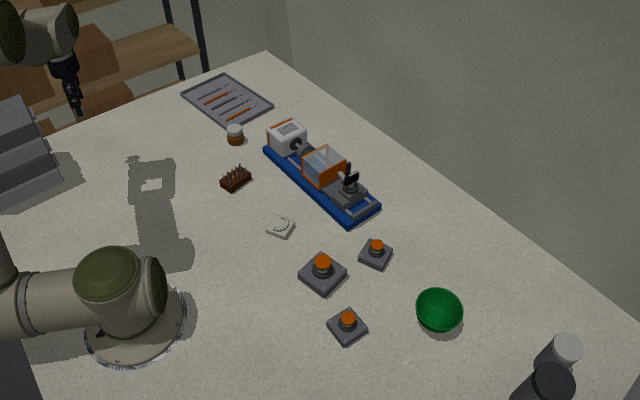

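View pics/top0.png

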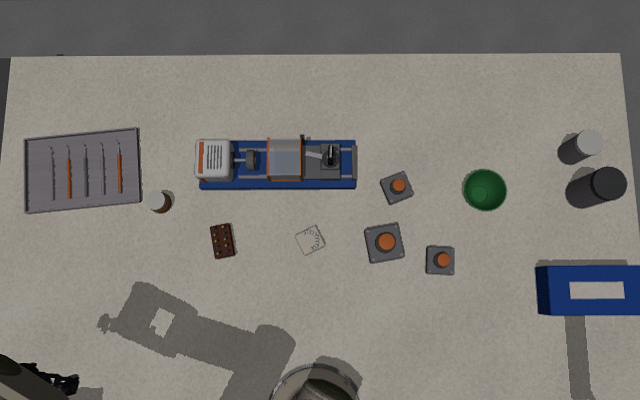

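View pics/wrist0.png

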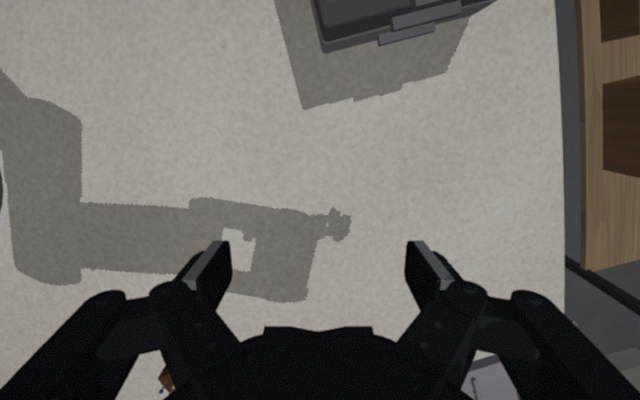

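The pictures show three switch boxes in the top view. The middle one, at (385,242), looks largest. The polisher's knob is near (332,154) and its motor is at (213,160), towards world +y.

```bash
cat > h.py <<'E'
import numpy as np, cv2
from rig import env
def cam(n):
    c=env.camera_info(n); f=200/np.tan(np.radians(c['vertical_fov']/2))
    K=np.array([[f,0,c['cx']],[0,f,c['cy']],[0,0,1]]); return K,np.array(c['D']),np.array(c['eye']),np.array(c['rotation'])
def plane(n,uv,z,C=None):
    K,D,e,R=C or cam(n)
    p=cv2.undistortPoints(np.array(uv,float).reshape(-1,1,2),K,D).reshape(-1,2)
    d=np.c_[p,np.ones(len(p))]@R.T
    return e+d*((z-e[2])/d[:,2])[:,None]
def proj(n,P,C=None):
    K,D,e,R=C or cam(n)
    return cv2.projectPoints((np.array(P,float).reshape(-1,3)-e)@R,np.zeros(3),np.zeros(3),K,D)[0].reshape(-1,2)
def tri(uvs):
    A=np.zeros((3,3));b=np.zeros(3)
    for n,uv in uvs:
        K,D,e,R=cam(n);p=cv2.undistortPoints(np.array([[uv]],float),K,D)[0,0];d=R@np.array([*p,1]);d/=np.linalg.norm(d)
        M=np.eye(3)-np.outer(d,d);A+=M;b+=M@e
    return np.linalg.solve(A,b)
E
python3 - <<'E'
from h import *
im=cv2.imread('pics/top0.png')
cv2.imwrite('pics/topz.png',cv2.resize(im[125:205,185:365],None,fx=4.4,fy=4.4,interpolation=cv2.INTER_CUBIC))
s=cv2.imread('pics/side0.png')
cv2.imwrite('pics/sidez.png',cv2.resize(s[110:300,240:400],None,fx=3,fy=3,interpolation=cv2.INTER_CUBIC))
hsv=cv2.cvtColor(im,cv2.COLOR_BGR2HSV)
blue=cv2.inRange(hsv,(105,120,50),(130,255,255)); 
n,l,st,c=cv2.connectedComponentsWithStats(blue)
for i in range(1,n):
    if st[i,4]>40: print('blue',st[i],c[i])
blue[:, 400:]=0
pts=np.argwhere(blue>0)[:,::-1].astype(np.float32)
r=cv2.minAreaRect(pts); bp=cv2.boxPoints(r); print(r); print(plane('top',bp,0.028))
for nm,img in(('top',im),('side',s)):
    h=cv2.cvtColor(img,cv2.COLOR_BGR2HSV)
    o=cv2.inRange(h,(5,150,100),(18,255,255))
    n,l,st,c=cv2.connectedComponentsWithStats(o)
    for i in range(1,n):
        if st[i,4]>40: print(nm,st[i],c[i],plane(nm,c[i],0.076)[0])
E
```

```text
blue [231 141  35  17 315] [246.28571429 146.34285714]
blue [305 140  50   7 201] [332.52238806 142.37810945]
blue [ 199  152  157   37 1696] [271.52948113 179.38443396]
blue [340 152  12  22 242] [345.59090909 162.61157025]
blue [ 547  266   93   49 3492] [593.04639175 289.92754868]
((273.99346923828125, 173.47183227539062), (96.98778533935547, 172.0294189453125), 62.8961296081543)
[[ 0.61317197  0.36279165  0.028     ]
 [ 0.82651346 -0.03913709  0.028     ]
 [ 0.58957437 -0.1526977   0.028     ]
 [ 0.38784397  0.24053264  0.028     ]]
top [267 138   2  38  62] [267.38709677 156.70967742] [0.63415858 0.11702878 0.076     ]
top [198 142   5  31 108] [200.19444444 156.41666667] [0.63575214 0.28722502 0.076     ]
top [118 154   3  39  80] [118.875 173.35 ] [0.59289273 0.49113105 0.076     ]
top [ 68 160   2  38  65] [ 68.41538462 180.78461538] [0.574369   0.61759818 0.076     ]
top [393 179  12  12 119] [398.5210084  184.45378151] [ 0.56123874 -0.21225624  0.076     ]
top [379 234  16  16 210] [386.27142857 241.37142857] [ 0.41887351 -0.17808659  0.076     ]
top [438 254  12  12 121] [443.2892562  259.47107438] [ 0.37405514 -0.31627513  0.076     ]
side [371 239  13  11 106] [376.83962264 244.01886792] [ 0.55289669 -0.2234913   0.076     ]
side [314 254  17  15 193] [322.26943005 260.74611399] [ 0.41735732 -0.17879978  0.076     ]
side [341 311  14  14 151] [347.59602649 317.41721854] [ 0.36673079 -0.32657263  0.076     ]
```

View pics/topz.png

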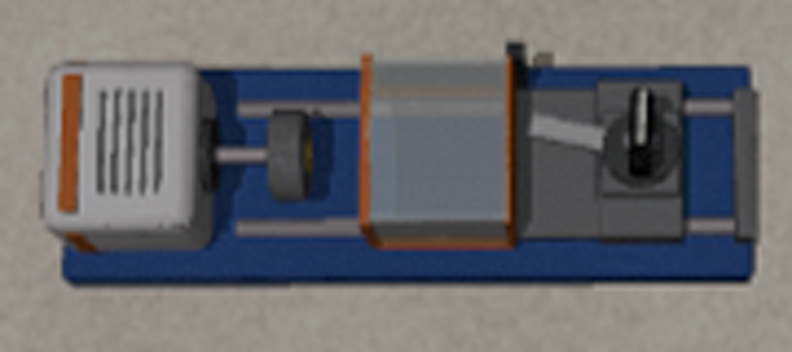

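View pics/sidez.png

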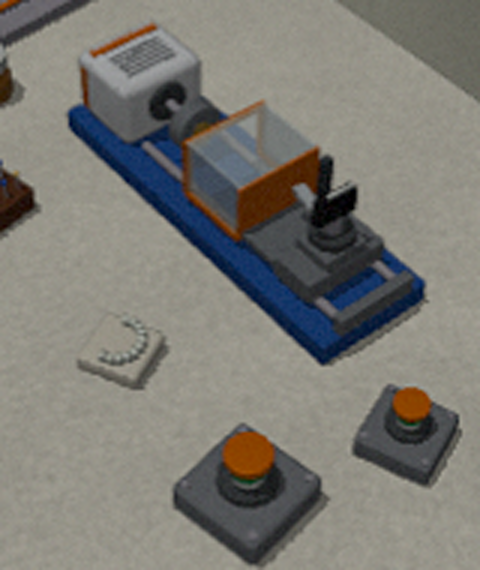

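```bash
python3 - <<'E'
from h import *
z=lambda p:np.array(p)/4.4+[185,125]-0.4
P=plane('top',z([[63,283],[750,281],[752,67]]),0.028);print('base',P)
v=P[0]-P[1];print(np.linalg.norm(v),np.linalg.norm(P[2]-P[1]),np.degrees(np.arctan2(-v[0],v[1])))
print('bar top ends',plane('top',z([[642,90],[640,148]]),0.129))
print('hood top corners',plane('top',z([[363,56],[517,59],[513,243],[367,245]]),0.105))
# box large rect base corners
im=cv2.imread('pics/top0.png')
cv2.imwrite('pics/topb.png',cv2.resize(im[165:285,355:465],None,fx=5,fy=5,interpolation=cv2.INTER_CUBIC))
s=cv2.imread('pics/side0.png')
cv2.imwrite('pics/sidek.png',cv2.resize(s[140:240,290:390],None,fx=6,fy=6,interpolation=cv2.INTER_CUBIC))
E
```

```text
base [[ 0.56117652  0.2991102   0.028     ]
 [ 0.56059848 -0.1064507   0.028     ]
 [ 0.69108083 -0.10958192  0.028     ]]
0.40556131970636494 0.13051991715981545 -0.08166358900381894
bar top ends [[ 0.6490841  -0.04183856  0.129     ]
 [ 0.61615138 -0.04051188  0.129     ]]
hood top corners [[0.67635254 0.11527439 0.105     ]
 [0.67416782 0.02821913 0.105     ]
 [0.56810966 0.03020088 0.105     ]
 [0.5673367  0.11155434 0.105     ]]
```

View pics/topb.png

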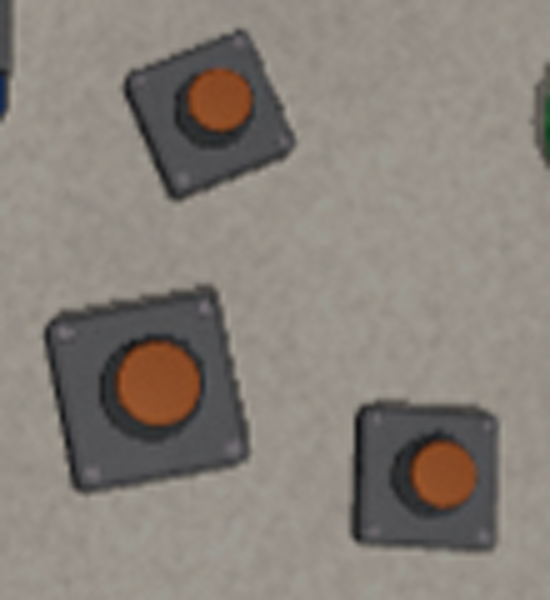

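View pics/sidek.png

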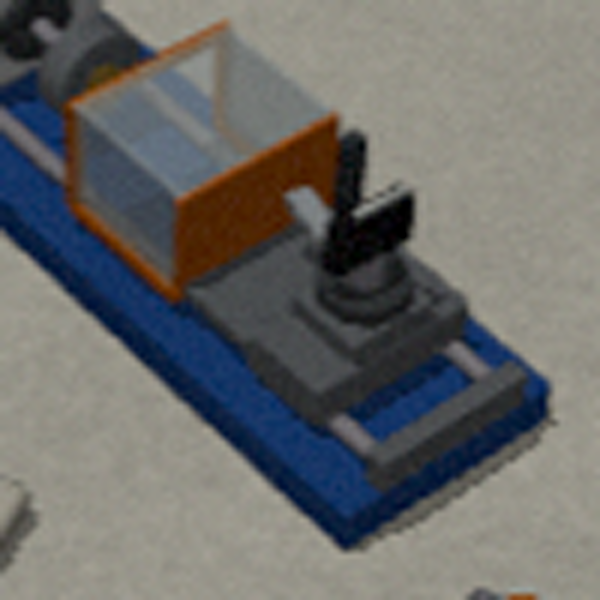

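The polisher is at about (0.626, 0.046) with yaw near 0. The knob is near (0.626, -0.042), so the guard is about 12 mm along. The base length, hood and bar measurements agree with the given sizes. I'll move above the knob.

Request:
play_rows(travel=[[2.4,-2.9,0],[2.4,-2.9,0],[2.4,-2.9,0],[2.4,-2.9,0],[2.4,-2.9,0],[2.4,-2.9,0],[2.4,-2.9,0],[2.4,-2.9,0],[2.4,-2.9,0],[2.4,-2.9,0]], rotation=[[0,0,0.02],[0,0,0.02],[0,0,0.02],[0,0,0.02],[0,0,0.02],[0,0,0.02],[0,0,0.02],[0,0,0.02],[0,0,0.02],[0,0,0.02]], claw=[8.5,8.5,8.5,8.5,8.5,8.5,8.5,8.5,8.5,8.5])

```text
time_s: 0.98
position: [0.3789, 0.2321, 0.2285]
tool_rot: [[-0.003, 0.03, 1.0], [-0.003, 1.0, -0.03], [-1.0, -0.003, -0.003]]
ft_force: [0.5, 1.2, 1.4]
grip_width: 0.085
```

Request:
play_rows(travel=[[2.4,-2.7,0],[2.4,-2.7,0],[2.4,-2.7,0],[2.4,-2.7,0],[2.4,-2.7,0],[2.4,-2.7,0],[2.4,-2.7,0],[2.4,-2.7,0],[2.4,-2.7,0],[2.0,-2.2,0],[0,0,0],[0,0,0]], rotation=[[0,0,0],[0,0,0],[0,0,0],[0,0,0],[0,0,0],[0,0,0],[0,0,0],[0,0,0],[0,0,0],[0,0,0],[0,0,0],[0,0,0]], claw=[8.5,8.5,8.5,8.5,8.5,8.5,8.5,8.5,8.5,8.5,8.5,8.5])

```text
time_s: 1.98
position: [0.626, -0.0565, 0.2242]
tool_rot: [[-0.009, 0.038, 0.999], [-0.002, 0.999, -0.038], [-1.0, -0.002, -0.009]]
ft_force: [-0.8, 0.9, -0.6]
grip_width: 0.085
```

```bash
python3 - <<'E'
from h import *
o=env.observe();print(o['position'],o['tool_rot'],o['q'])
K=cam('wrist')
cv2.imwrite('pics/w1.png',env.get_image('wrist')[:,:,::-1])
np.savez('w1.npz',*K)
E
```

```text
[ 0.62600476 -0.05652079  0.2242468 ] [[-0.00861738  0.0381292   0.99923566]
 [-0.00179601  0.99927056 -0.03814602]
 [-0.99996126 -0.00212335 -0.00854261]] [ -15.83581806   30.37234553   61.06227084   -0.233766     89.01232032
 -103.6451806 ]
```

View pics/w1.png

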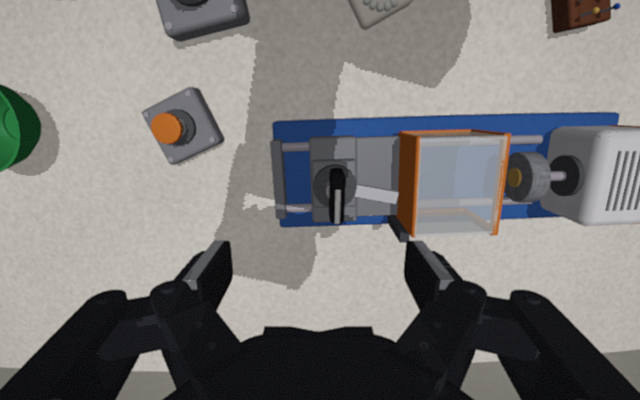

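```bash
python3 - <<'E'
from h import *
s=cv2.imread('pics/w1.png')
cv2.imwrite('pics/w1z.png',cv2.resize(s[125:250,290:420],None,fx=5,fy=5,interpolation=cv2.INTER_CUBIC))
C=[np.load('w1.npz')[k] for k in np.load('w1.npz').files]
g=cv2.cvtColor(s,cv2.COLOR_BGR2GRAY)
d=(g<25).astype(np.uint8);d[:, :315]=0;d[:,360:]=0;d[230:]=0;d[:160]=0
print(np.argwhere(d).min(0),np.argwhere(d).max(0))
print(proj(None,[[x,y,z] for z in(.099,.129) for x in(.603,.649) for y in(-.049,-.036)],C).round(1))
E
```

```text
[168 329] [222 344]
[[324.8 162.4]
 [338.9 161.9]
 [326.4 209.6]
 [339.8 209.1]
 [325.7 168.3]
 [341.4 167.7]
 [327.3 220.6]
 [342.3 220.1]]
```

View pics/w1z.png

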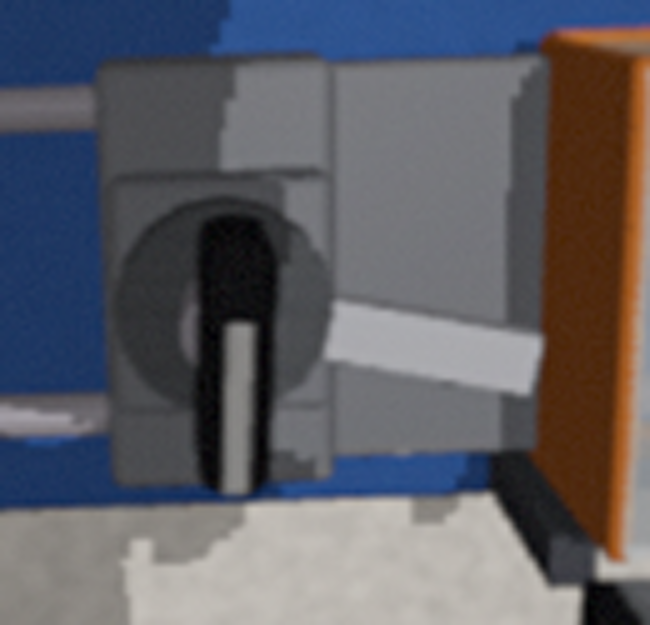

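```bash
python3 - <<'E'
from h import *
C=[np.load('w1.npz')[k] for k in np.load('w1.npz').files]
z=lambda p:np.array(p)/5+[290,125]-0.4
P=plane(None,z([[240,215],[232,492]]),.129,C);print(P,P.mean(0),np.diff(P[:,:2],axis=0))
T=plane(None,z([[332,300],[542,338],[325,358],[530,395]]),.084,C);print(T)
for a,b in((0,1),(2,3)):
  v=T[b]-T[a];print(np.arctan2(v[0],v[1]))
m=(T[1]+T[3])/2;print(m,np.arctan2(m[0]-.626,m[1]+.042),np.hypot(m[0]-.626,m[1]+.042))
B=plane(None,[[274,122],[278.5,226],[615,112]],.028,C);print(B)
E
```

```text
[[ 0.60276441 -0.03912632  0.129     ]
 [ 0.65149015 -0.04152417  0.129     ]] [ 0.62712728 -0.04032525  0.129     ] [[ 0.04872574 -0.00239785]]
[[ 0.62896949 -0.01843539  0.084     ]
 [ 0.63844316  0.0238424   0.084     ]
 [ 0.64094167 -0.01989581  0.084     ]
 [ 0.65038211  0.02180404  0.084     ]]
0.2204400152518042
0.2226374660726222
[0.64441264 0.02282322 0.084     ] 0.276754585800226 0.06738750017240254
[[ 0.56647534 -0.10368348  0.028     ]
 [ 0.6920912  -0.10783365  0.028     ]
 [ 0.56628623  0.2953411   0.028     ]]
```

The bar is centred at about (0.627, -0.040) and turned 0.05 rad. The tongue reads 0.22 rad, which fits a fixed offset of 0.17 that points it along +x when locked. I'll descend over the bar.

Request:
play_rows(travel=[[0,1.55,0],[0,0,-2.5],[0,0,-2.5],[0,0,-2.5],[0,0,-2.0],[0,0,0]], rotation=[[0.002,-0.0086,-0.01],[0,0,0],[0,0,0],[0,0,0],[0,0,0],[0,0,0]], claw=[8.5,8.5,8.5,8.5,8.5,8.5])

```text
time_s: 2.53
position: [0.6221, -0.034, 0.1286]
tool_rot: [[0.003, 0.043, 0.999], [0.0, 0.999, -0.043], [-1.0, 0.0, 0.003]]
ft_force: [-1.1, 0.9, -0.3]
grip_width: 0.0851
```

```bash
python3 - <<'E'
from h import *
cv2.imwrite('pics/w2.png',env.get_image('wrist')[:,:,::-1])
E
```

```text
(no output)
```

View pics/w2.png

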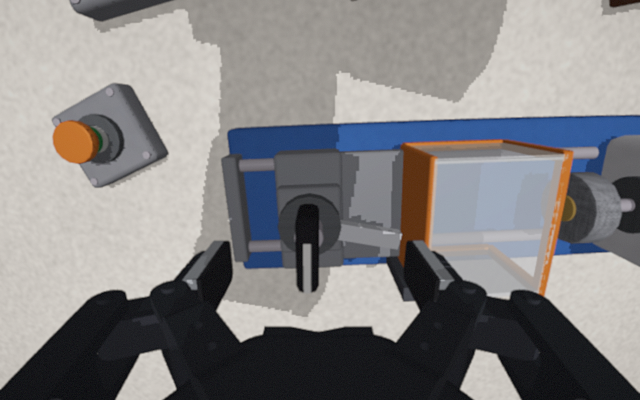

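```bash
python3 - <<'E'
from h import *
s=cv2.imread('pics/w2.png');C=cam('wrist')
cv2.imwrite('pics/w2z.png',cv2.resize(s[190:310,270:420],None,fx=5,fy=5,interpolation=cv2.INTER_CUBIC))
g=cv2.cvtColor(s,cv2.COLOR_BGR2GRAY)
for r in (212,220,230,240,250,260,270,280,286):
  row=g[r,290:330]; print(r,row.tolist())
print(env.observe()['position'])
E
```

```text
212 [58, 58, 60, 58, 61, 61, 57, 40, 20, 15, 13, 13, 16, 16, 16, 19, 13, 18, 12, 17, 17, 9, 16, 10, 13, 15, 16, 10, 27, 51, 61, 59, 61, 60, 60, 60, 59, 59, 62, 61]
220 [60, 62, 59, 61, 59, 45, 22, 14, 18, 21, 16, 20, 18, 17, 21, 19, 19, 21, 18, 20, 13, 18, 19, 17, 18, 21, 21, 15, 30, 60, 68, 61, 61, 60, 59, 60, 59, 60, 60, 61]
230 [60, 58, 62, 59, 52, 33, 18, 19, 19, 18, 20, 25, 23, 22, 21, 18, 25, 23, 20, 22, 20, 15, 13, 14, 18, 16, 16, 11, 48, 95, 99, 85, 70, 61, 59, 60, 60, 59, 62, 59]
240 [59, 60, 59, 65, 79, 63, 30, 18, 18, 18, 19, 19, 19, 21, 21, 23, 19, 22, 21, 18, 19, 20, 19, 20, 20, 18, 19, 11, 49, 101, 118, 116, 100, 74, 59, 58, 61, 59, 59, 61]
250 [85, 77, 68, 59, 55, 41, 25, 15, 20, 19, 18, 10, 65, 129, 149, 151, 149, 148, 150, 149, 122, 71, 26, 18, 16, 20, 20, 13, 23, 49, 60, 61, 61, 59, 58, 61, 67, 70, 75, 78]
260 [88, 89, 89, 90, 89, 71, 43, 16, 13, 17, 15, 12, 64, 129, 150, 151, 149, 150, 151, 149, 121, 74, 25, 16, 20, 21, 18, 12, 37, 74, 88, 88, 90, 90, 89, 88, 89, 88, 90, 90]
270 [157, 155, 153, 155, 154, 128, 78, 28, 9, 20, 15, 17, 49, 107, 140, 149, 149, 149, 150, 148, 122, 73, 27, 21, 19, 18, 16, 21, 75, 134, 154, 151, 150, 150, 150, 151, 153, 154, 151, 164]
280 [157, 154, 153, 152, 150, 136, 93, 39, 20, 19, 20, 17, 48, 107, 140, 150, 149, 149, 151, 147, 121, 74, 28, 14, 19, 20, 14, 20, 77, 138, 157, 157, 156, 153, 151, 149, 148, 162, 194, 207]
286 [156, 156, 158, 157, 160, 155, 127, 71, 28, 15, 13, 19, 48, 107, 139, 150, 149, 148, 149, 148, 128, 81, 32, 16, 14, 17, 14, 55, 114, 148, 154, 154, 154, 154, 153, 162, 188, 206, 210, 211]
[ 0.62289736 -0.03408642  0.1307029 ]
```

View pics/w2z.png

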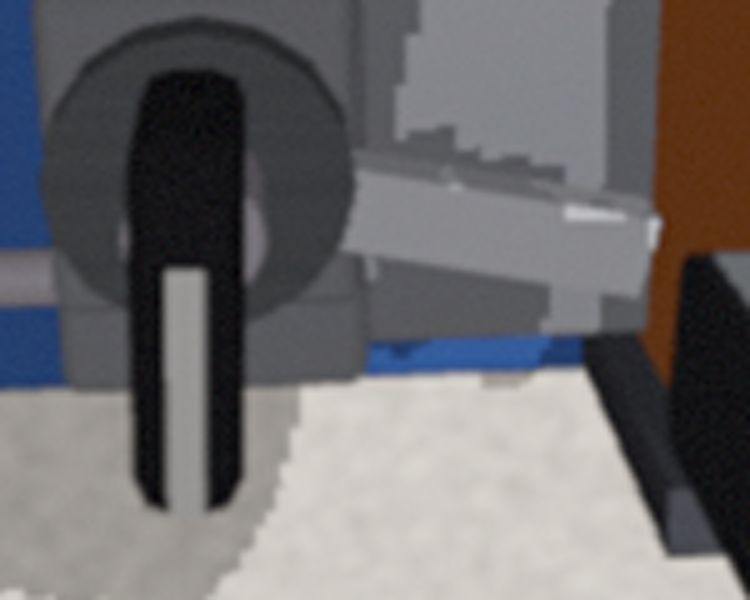

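```bash
python3 - <<'E'
from h import *
P=plane('wrist',[[307.5,206],[307.4,292]],.129);print(P,P.mean(0)); o=env.observe()
print(o['position'],o['tool_rot'])
E
```

```text
[[ 0.60185225 -0.03832945  0.129     ]
 [ 0.65367537 -0.04116581  0.129     ]] [ 0.62776381 -0.03974763  0.129     ]
[ 0.62289736 -0.03408642  0.1307029 ] [[ 5.92058687e-03  4.26767032e-02  9.99071392e-01]
 [-4.97870428e-04  9.99088905e-01 -4.26745009e-02]
 [-9.99982349e-01 -2.44750011e-04  5.93644012e-03]]
```

Request:
play_rows(travel=[[0.4,-0.6,0],[0,0,-1.5],[0,0,-1.4],[0,0,0],[0,0,0]], rotation=[[0,0.006,0],[0,0,-0.01],[0,0,0],[0,0,0],[0,0,0]], claw=[8.5,8.5,8.5,8.5,8.5])

```text
time_s: 3.0
position: [0.6305, -0.0403, 0.1102]
tool_rot: [[0.012, 0.051, 0.999], [-0.004, 0.999, -0.05], [-1.0, -0.003, 0.012]]
ft_force: [0.3, -0.5, 0.9]
grip_width: 0.0849
```

Request:
play_rows(travel=[[-0.3,0,-0.8],[0,0,0],[0,0,0]], rotation=[[0.003,0.01,0],[0,0,0],[0,0,0]], claw=[8.5,8.5,8.5])

```text
time_s: 3.25
position: [0.6288, -0.0408, 0.1055]
tool_rot: [[0.006, 0.05, 0.999], [-0.002, 0.999, -0.05], [-1.0, -0.002, 0.006]]
ft_force: [1.0, -0.4, 0.8]
grip_width: 0.0848
```

Request:
play_rows(travel=[[-0.1,0,-0.4],[0,0,0],[0,0,0],[0,0,0],[0,0,0],[0,0,0],[0,0,0],[0,0,0],[0,0,0],[0,0,0]], rotation=[[0,0.005,0],[0,0,0],[0,0,0],[0,0,0],[0,0,0],[0,0,0],[0,0,0],[0,0,0],[0,0,0],[0,0,0]], claw=[8.5,8.5,0.5,0.5,0.5,0.5,0.5,0.5,0.5,0.5], squeeze=50)

```text
time_s: 4.08
position: [0.6281, -0.0409, 0.1027]
tool_rot: [[0.002, 0.05, 0.999], [-0.003, 0.999, -0.05], [-1.0, -0.003, 0.002]]
ft_force: [-1.4, -1.0, 0.8]
grip_width: 0.0119
```

Gripped at 11.9 mm on the 13 mm bar. Next, drag the guard along +y.

Request:
play_rows(travel=[[0,0.5,0],[0,1,0],[0,1,0],[0,1,0],[0,1,0],[0,1,0],[0,1,0],[0,0,0]], rotation=[[0,0,0],[0,0,0],[0,0,0],[0,0,0],[0,0,0],[0,0,0],[0,0,0],[0,0,0]], claw=[0.5,0.5,0.5,0.5,0.5,0.5,0.5,0.5])

```text
time_s: 4.75
position: [0.6282, 0.0307, 0.1027]
tool_rot: [[0.003, 0.05, 0.999], [-0.004, 0.999, -0.05], [-1.0, -0.004, 0.004]]
ft_force: [0.4, 0.8, 0.1]
grip_width: 0.0123
```

Request:
play_rows(travel=[[0,0.5,0],[0,0.5,0],[0,0.3,0],[0,0.3,0],[0,0.3,0],[0,0.3,0]], rotation=[[0,0,0],[0,0,0],[0,0,0],[0,0,0],[0,0,0],[0,0,0]], claw=[0.5,0.5,0.5,0.5,0.5,0.5])

```text
time_s: 5.25
position: [0.6283, 0.0477, 0.1027]
tool_rot: [[0.002, 0.051, 0.999], [-0.019, 0.999, -0.051], [-1.0, -0.018, 0.003]]
ft_force: [-1.6, -16.9, -0.2]
grip_width: 0.0125
```

The guard met a stop at y 0.048, against an expected 0.046, with 17 N of reaction. I'll straighten the tool and look before turning.

Request:
play_rows(travel=[[0,0,0],[0,0,0]], rotation=[[0.012,0,0],[0,0,0]], claw=[0.5,0.5])

```text
time_s: 5.42
position: [0.6282, 0.0468, 0.1027]
tool_rot: [[0.002, 0.053, 0.999], [-0.007, 0.999, -0.053], [-1.0, -0.006, 0.002]]
ft_force: [0.1, -0.8, -0.1]
grip_width: 0.0121
```

```bash
python3 - <<'E'
from h import *
o=env.observe();print(o['ft_force'],o['position'],o['tool_rot'],o['q'])
im=env.get_image('top')[:,:,::-1]
cv2.imwrite('pics/t3.png',cv2.resize(im[125:205,185:365],None,fx=4.4,fy=4.4,interpolation=cv2.INTER_CUBIC))
E
```

```text
[ 0.09658025 -0.83175142 -0.1394328 ] [0.62824251 0.04680454 0.10267799] [[ 0.00158869  0.05275681  0.99860613]
 [-0.00650755  0.99858679 -0.05274544]
 [-0.99997756 -0.00641468  0.00192976]] [ -6.33868035  35.98615175  71.6662238   -0.37862043  72.21635188
 -93.19959913]
```

View pics/t3.png

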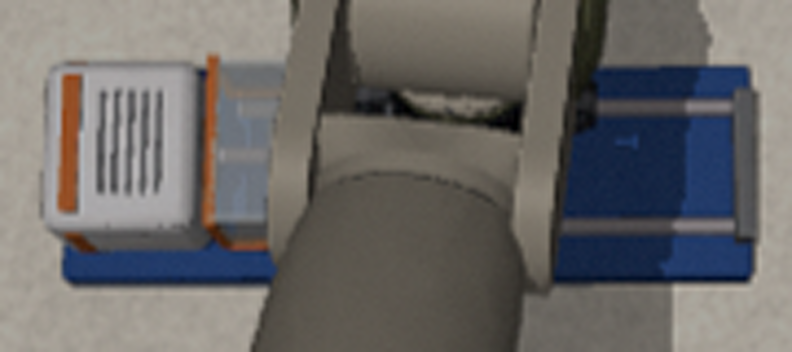

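The hood's front edge moved about 87 mm and now sits in front of the motor, over the wheel. Now the clockwise turn, with a light +y bias to keep the guard at its stop.

Request:
play_rows(travel=[[0,0.1,0],[0,0.05,0],[0,0.05,0],[0,0.05,0],[0,0.05,0],[0,0.05,0]], rotation=[[0,0,-0.1],[0,0,-0.1],[0,0,-0.1],[0,0,-0.1],[0,0,-0.1],[0,0,-0.1]], claw=[0.5,0.5,0.5,0.5,0.5,0.5])

```text
time_s: 5.97
position: [0.6286, 0.0481, 0.1027]
tool_rot: [[-0.004, 0.627, 0.779], [-0.013, 0.779, -0.627], [-1.0, -0.012, 0.005]]
ft_force: [0.4, -4.6, -0.9]
grip_width: 0.0122
```

```bash
python3 - <<'E'
from h import *
o=env.observe();print(o['ft_force'],o['wrist_torque'],o['position'],np.arctan2(o['tool_rot'][1,1],o['tool_rot'][0,1]),o['q'])
E
```

```text
[ 0.39282934 -4.64097269 -0.85756879] [-0.4837511  -0.22771491  0.04347823] [0.62855249 0.04813916 0.10269531] 0.8930232701103668 [ -6.05420436  36.15452237  71.32217995  -0.77776516  72.65267002
 -56.98970778]
```

Request:
play_rows(travel=[[0,0,0],[0,0,0],[0,0,0],[0,0,0],[0,0,0],[0,0,0],[0,0,0]], rotation=[[0.005,0,-0.1],[0,0,-0.1],[0,0,-0.1],[0,0,-0.1],[0,0,-0.1],[0,0,-0.1],[0,0,-0.05]], claw=[0.5,0.5,0.5,0.5,0.5,0.5,0.5])

```text
time_s: 6.55
position: [0.6293, 0.0486, 0.1027]
tool_rot: [[-0.006, 0.979, 0.206], [-0.006, 0.206, -0.979], [-1.0, -0.007, 0.005]]
ft_force: [1.4, -2.2, 0.7]
grip_width: 0.012
```

```bash
python3 - <<'E'
from h import *
o=env.observe();print(o['ft_force'],o['wrist_torque'],o['position'],np.pi/2-np.arctan2(o['tool_rot'][1,1],o['tool_rot'][0,1]),o['q'])
E
```

```text
[ 1.38511454 -2.19126291  0.71501793] [-0.36624075 -0.15727469  0.13223922] [0.62930476 0.04855504 0.10268373] 1.3632725315749294 [ -6.15294147  36.26760882  71.09081569  -0.41290485  72.94102926
 -17.92202213]
```

Request:
play_rows(travel=[[0,0,0],[0,0,0],[0,0,0],[0,0,0],[0,0,0]], rotation=[[0,0,-0.05],[0,0,-0.06],[0,0,-0.06],[0,0,-0.06],[0,0,-0.06]], claw=[0.5,0.5,0.5,0.5,0.5])

```text
time_s: 6.97
position: [0.6292, 0.0491, 0.103]
tool_rot: [[-0.008, 0.997, -0.077], [-0.011, -0.077, -0.997], [-1.0, -0.007, 0.012]]
ft_force: [-2.5, -7.4, 1.6]
grip_width: 0.0124
```

```bash
python3 - <<'E'
from h import *
o=env.observe();print(o['ft_force'],o['wrist_torque'],o['position'],np.pi/2-np.arctan2(o['tool_rot'][1,1],o['tool_rot'][0,1]),o['q'])
E
```

```text
[-2.54924697 -7.43839812  1.60570897] [-2.66787303 -0.02944305  2.38430522] [0.62915207 0.04906762 0.10304147] 1.6480354964961896 [-5.99137222 36.28993431 70.98041188 -0.70468361 73.11043356 -1.36122475]
```

Torque rose to 2.4 N m once past about 1.40 rad, so the clamp is at its stop. Open, rise and check.

Request:
play_rows(travel=[[0,0,0],[0,0,0],[0,0,0],[0,0,0],[0,0,0],[0,0,2],[0,0,3],[0,0,3],[-2,-1,3],[-3,-1,2],[-3,-1,0],[-3,-1,0]], rotation=[[0,0,0],[0,0,0],[0,0,0],[0,0,0],[0,0,0],[0,0,0],[0,0,0],[0,0,0],[0,0,0],[0,0,0],[0,0,0],[0,0,0]], claw=[2.5,5,7,8,8,8,8,8,8,8,8,8])

```text
time_s: 7.97
position: [0.517, 0.0109, 0.2354]
tool_rot: [[-0.011, 0.997, -0.071], [-0.008, -0.071, -0.997], [-1.0, -0.01, 0.009]]
ft_force: [-0.0, -0.9, -0.2]
grip_width: 0.08
```

Request:
play_rows(travel=[[-2.0,-3.5,0],[-2.0,-3.5,0],[-2.0,-3.5,0],[-1.0,-3.5,0],[0,-3.5,0],[0,0,0]], rotation=[[0,0,0],[0,0,0],[0,0,0],[0,0,0],[0,0,0],[0,0,0]], claw=[6,4,2,0,0,0])

```text
time_s: 8.47
position: [0.4376, -0.1695, 0.239]
tool_rot: [[-0.005, 0.998, -0.067], [-0.011, -0.067, -0.998], [-1.0, -0.004, 0.011]]
ft_force: [0.4, 0.2, -0.5]
grip_width: 0.0067
```

```bash
python3 - <<'E'
from h import *
o=env.observe();print(o['ft_force'],o['position'],o['tool_rot'],o['q'],o['time_s'])
t=env.get_image('top')[:,:,::-1];s=env.get_image('side')[:,:,::-1]
cv2.imwrite('pics/t4f.png',t);cv2.imwrite('pics/s4f.png',s)
cv2.imwrite('pics/t4.png',cv2.resize(t[125:205,185:365],None,fx=4.4,fy=4.4,interpolation=cv2.INTER_CUBIC))
cv2.imwrite('pics/s4.png',cv2.resize(s[110:300,240:400],None,fx=3,fy=3,interpolation=cv2.INTER_CUBIC))
E
```

```text
[ 0.41644074  0.16540146 -0.49649746] [ 0.43756312 -0.16945644  0.23903655] [[-0.00454944  0.99775095 -0.06687561]
 [-0.01085911 -0.06692165 -0.99769914]
 [-0.99993069 -0.00381276  0.01113915]] [-35.298932    13.32858933  85.60289725  -0.66678084  80.92232551
 -31.35856337] 8.4667
```

View pics/t4.png

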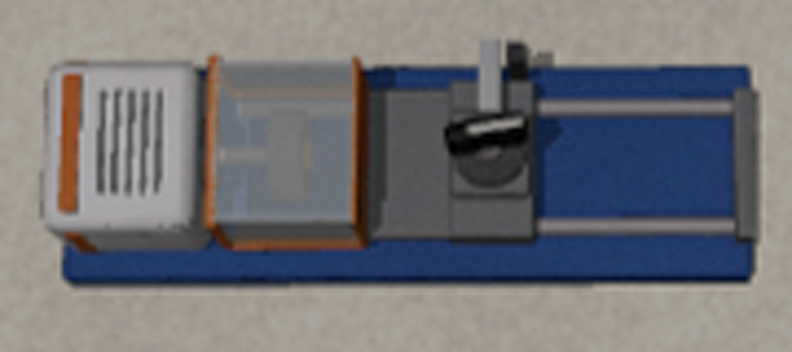

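View pics/s4.png

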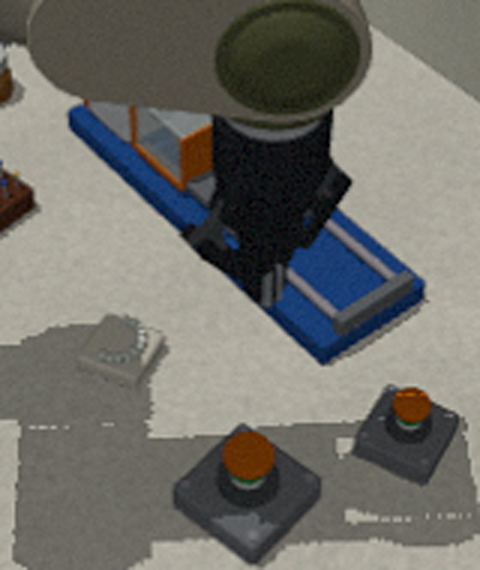

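View pics/t4f.png

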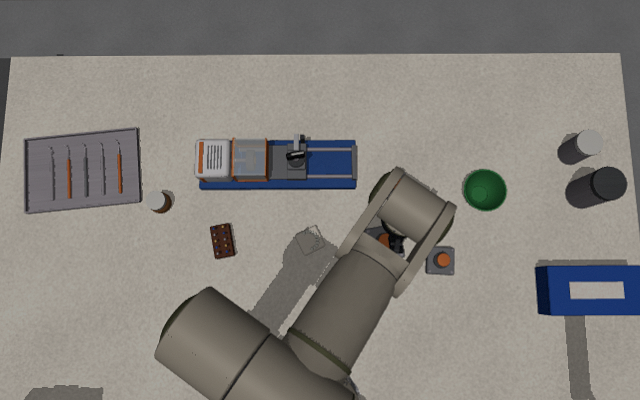

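Top view: the tongue at about (490,75) in the zoom points to +x past the lug, the bar has turned about 80°, and the hood covers the wheel. The bystanders haven't moved. The largest box's button is at (0.418, -0.178), and the two views agree within 2 mm. I'll press it with the fingers shut.

Request:
play_rows(travel=[[-1.0,-0.5,-2],[-0.9,-0.4,-2.5],[0,0,-2.5],[0,0,-2.5],[0,0,-2],[0,0,0],[0,0,0]], rotation=[[0,0,0],[0,0,0],[0,0,0],[0,0,0],[0,0,0],[0,0,0],[0,0,0]], claw=[0,0,0,0,0,0,0])

```text
time_s: 9.15
position: [0.4198, -0.1681, 0.1221]
tool_rot: [[0.001, 0.998, -0.056], [-0.01, -0.056, -0.998], [-1.0, 0.001, 0.01]]
ft_force: [-0.0, -0.2, 1.1]
grip_width: -0.0001
```

Request:
play_rows(travel=[[-0.2,-1.0,-1.5],[0,0,-1.5],[0,0,0],[0,0,0]], rotation=[[0.01,0,0],[0,0,0],[0,0,0],[0,0,0]], claw=[0,0,0,0])

```text
time_s: 9.48
position: [0.4209, -0.1772, 0.0962]
tool_rot: [[0.007, 0.999, -0.051], [-0.004, -0.051, -0.999], [-1.0, 0.007, 0.003]]
ft_force: [-0.3, -0.6, 0.8]
grip_width: -0.0003
```

```bash
python3 - <<'E'
from h import *
print(env.observe()['position'])
cv2.imwrite('pics/w5.png',env.get_image('wrist')[:,:,::-1])
C=cam('wrist');print(proj(None,[[.418,-.178,.076],env.observe()['position']],C))
E
```

```text
[ 0.42089068 -0.17722949  0.0962199 ]
[[311.92757941 231.97367602]
 [316.79078191 245.54760002]]
```

View pics/w5.png

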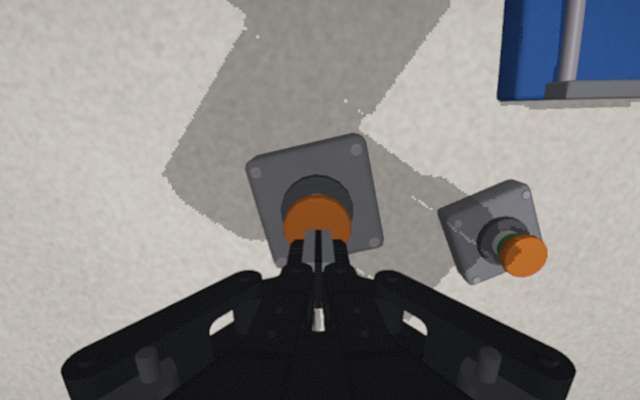

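The cap is centred under the fingers, at column 318 for both. Press down in small steps.

Request:
play_rows(travel=[[-0.1,-0.05,-0.8],[0,0,-0.7],[0,0,-0.2],[0,0,0]], rotation=[[0,0,0],[0,0,0],[0,0,0],[0,0,0]], claw=[0,0,0,0])

```text
time_s: 9.87
position: [0.4212, -0.1778, 0.0808]
tool_rot: [[0.012, 0.999, -0.05], [-0.007, -0.05, -0.999], [-1.0, 0.012, 0.007]]
ft_force: [0.0, -0.0, -0.5]
grip_width: 0.0003
```

Request:
play_rows(travel=[[0,0,-0.4],[0,0,-0.4],[0,0,0]], rotation=[[0,0,0],[0,0,0],[0,0,0]], claw=[0,0,0])

```text
time_s: 10.12
position: [0.4215, -0.1779, 0.0726]
tool_rot: [[0.013, 0.999, -0.05], [-0.008, -0.05, -0.999], [-1.0, 0.013, 0.007]]
ft_force: [0.0, 0.3, 4.2]
grip_width: 0.0002
```

Request:
play_rows(travel=[[0,0,-0.3],[0,0,-0.3],[0,0,0],[0,0,0]], rotation=[[0,0,0],[0,0,0],[0,0,0],[0,0,0]], claw=[0,0,0,0])

```text
time_s: 10.45
position: [0.4215, -0.1779, 0.067]
tool_rot: [[0.013, 0.999, -0.05], [-0.008, -0.05, -0.999], [-1.0, 0.013, 0.008]]
ft_force: [-1.2, 1.9, 6.2]
grip_width: -0.0006
```

Request:
play_rows(travel=[[0,0,-0.2],[0,0,0],[0,0,0],[0,0,0]], rotation=[[0,0,0],[0,0,0],[0,0,0],[0,0,0]], claw=[0,0,0,0])

```text
time_s: 10.78
position: [0.4215, -0.1779, 0.0662]
tool_rot: [[0.014, 0.999, -0.05], [-0.009, -0.05, -0.999], [-1.0, 0.014, 0.008]]
ft_force: [-1.6, 1.1, 6.6]
grip_width: 0.0003
```

```bash
python3 - <<'E'
from h import *
o=env.observe();print(o['position'],o['ft_force'])
s=env.get_image('side')[:,:,::-1];t=env.get_image('top')[:,:,::-1]
cv2.imwrite('pics/s6.png',cv2.resize(s[225:305,285:365],None,fx=7,fy=7,interpolation=cv2.INTER_CUBIC));cv2.imwrite('pics/t6.png',t)
o=env.observe();print(o['position'],o['ft_force'],o['time_s'])
E
```

```text
[ 0.42148508 -0.17793709  0.0661505 ] [-1.60271371  1.09202274  6.56141226]
[ 0.42149459 -0.17793898  0.06619433] [-1.36471822  0.88235207  6.54076949] 10.8833
```

View pics/s6.png

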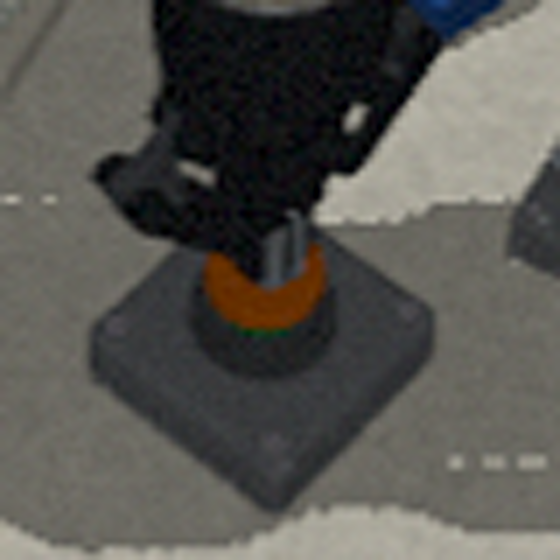

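View pics/t6.png

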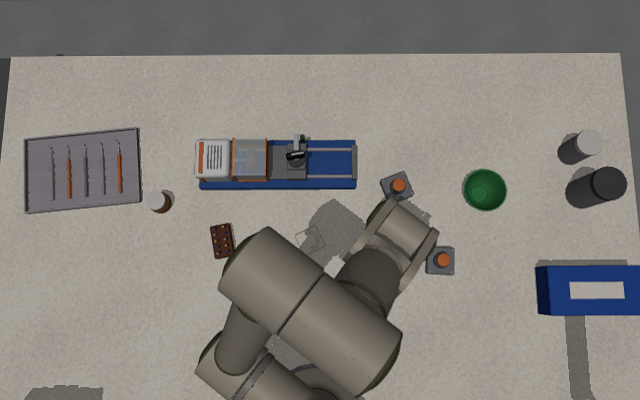

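Green shows at the collar rim. Geometry says 9.8 mm and force says 8.6 mm, so I'll nudge down about 1 to 1.5 mm.

Request:
play_rows(travel=[[0,0,-0.25],[0,0,-0.05],[0,0,-0.05],[0,0,-0.05]], rotation=[[0,0,0],[0,0,0],[0,0,0],[0,0,0]], claw=[0,0,0,0])

```text
time_s: 11.22
position: [0.4215, -0.178, 0.0636]
tool_rot: [[0.015, 0.999, -0.05], [-0.01, -0.05, -0.999], [-1.0, 0.015, 0.009]]
ft_force: [-1.8, 1.3, 8.4]
grip_width: 0.0004
```

Request:
play_rows(travel=[[0,0,0.1],[0,0,0],[0,0,0]], rotation=[[0,0,0],[0,0,0],[0,0,0]], claw=[0,0,0])

```text
time_s: 11.47
position: [0.4215, -0.1779, 0.0656]
tool_rot: [[0.015, 0.999, -0.05], [-0.01, -0.05, -0.999], [-1.0, 0.016, 0.01]]
ft_force: [-2.6, 0.1, 7.6]
grip_width: -0.0001
```

```bash
python3 - <<'E'
from h import *
o=env.observe();print(o['position'],o['ft_force'])
for i in range(6): s=env.get_image('side')[:,:,::-1]; o=env.observe();print(o['position'][2],o['ft_force'][2])
cv2.imwrite('pics/s7.png',cv2.resize(s[225:305,285:365],None,fx=7,fy=7,interpolation=cv2.INTER_CUBIC))
o=env.observe();print(o['position'],o['ft_force'],o['time_s'])
E
```

```text
[ 0.42149449 -0.17792353  0.06561406] [-2.59895349  0.13553021  7.62927078]
0.06569133565246851 6.574739306708205
0.06562710649377262 7.534802712501986
0.06559892567776218 6.5145236941483695
0.06560593461846634 7.45440959369386
0.06561165476023148 7.273213044218285
0.06559808008949745 6.57728193934882
[ 0.42149529 -0.17793854  0.06559808] [-2.44666494  1.93857039  6.57728194] 11.7667
```

View pics/s7.png

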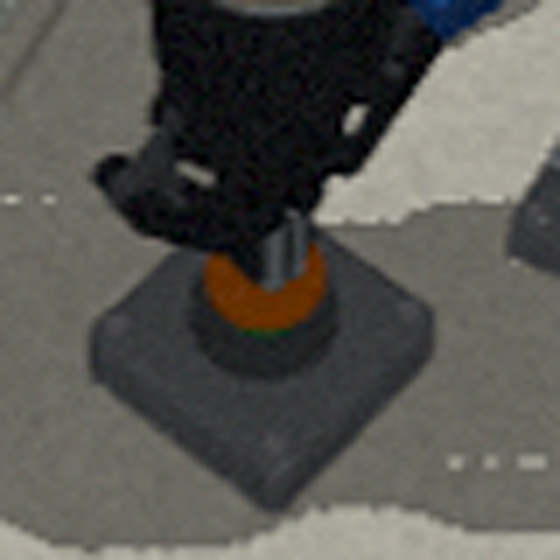

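Request:
play_rows(travel=[[0,0,-0.2],[0,0,0],[0,0,0],[0,0,0]], rotation=[[0,0,0],[0,0,0],[0,0,0],[0,0,0]], claw=[0,0,0,0])

```text
time_s: 12.1
position: [0.4215, -0.178, 0.065]
tool_rot: [[0.016, 0.999, -0.05], [-0.011, -0.049, -0.999], [-1.0, 0.017, 0.01]]
ft_force: [-2.3, 0.3, 7.3]
grip_width: 0.0
```

```bash
python3 - <<'E'
from h import *
for i in range(6): s=env.get_image('side')[:,:,::-1]; o=env.observe();print(o['position'][2],o['ft_force'][2])
E
```

```text
0.06500300853427887 7.677687753405283
0.06499474676596358 6.840244184533606
0.06495882872270398 7.844049470095832
0.06495305742759379 6.656848941016417
0.06495529793592769 7.204820355816026
0.06495089915300593 7.503809812312474
```

The button is steady at 11.0 mm with about 7.3 N, so I'm handing in.

```bash
python3 - <<'E'
from rig import env
print(env.close_job()); 
E
```

```text
the job is handed in; nothing more can be done
None
```

I slid the guard shut, locked the clamp, and handed in at about 12.4 s with the dead-man button of the largest switch box held in its middle position.

- **Guard:** I dragged it about 88 mm by the knob until it met the end stop with about 17 N of reaction. The top view shows the hood over the wheel.
- **Clamp:** I turned it clockwise to its stop, where the torque rose to 2.4 N m. The tool had turned to 1.65 rad by then, past the clamp's 1.40, so the grip slipped or flexed a little. Afterwards the top view showed the bar turned about 80° and the tongue pointing to the polisher's +x behind the lug.
- **Button:** The fingertips ended steady at z = 0.065 m, which is about 11 mm down. The force averaged about 7.3 N, which suggests about 10.2 mm, so the two disagree by less than 1 mm and both lie within 8 to 14 mm. The last side picture I viewed, at 10.4 mm, showed green at the collar rim.
- **Bystanders:** The top view during the press shows the bur block, plaster cast, paste jar and mixing bowl where they were.

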